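# Lock the jaw-model holder

## Task

Two jaw-model holders stand on the desk; one is already locked, the other still has its locking pin standing out of the shaft with its wire loop raised. On that one, first push the pin fully home through the shaft, then swing its sprung wire loop down over the shaft's end until it snaps shut around the shaft. Leave the other things on the desk where they are.

Things in the scene. Friction and masses are not known exactly. Their poses are not given: they have to be found in the camera images.
- holder: The holder to lock, fixed. Base 120 x 80 x 12 mm; a 50 mm wide aluminium block (local x -47 to -17 mm, 118 mm high) carries a level steel shaft along local x, 24 mm thick, axis 95 mm above the desk, free end at x = +15 mm. On the other end a pink jaw model, 66 mm wide, 113 mm high, out to x = -142 mm. Origin: on the desk below the pin's axis; +x points out of the shaft's free end, z up.
- holder_locked: A second holder of the same shape, already locked (pin home, loop shut under the shaft), fixed, nothing to do there. Same origin and axes.
- pin (a joint): How far the locking pin stands out, m: 0 = fully home (solid stop), up to 0.030. It slides straight down through the vertical cross hole of the shaft; stiff fit, about 4 N to move it; it stays where it is left.
- pin_top (a point): Centre of the flat top of the pin's round steel head, 26 mm across; 137 mm above the desk when home, higher by the joint value when out. The loop's hinge, a level bar across the head, lies 22 mm below this point. Axes as the holder's.
- loop (a joint): Angle of the wire loop, rad: 0 = raised (sticks out beyond the free end, 10 degrees above level), 1.6 = shut (hangs round the shaft, leaning on the pin's tip). Over-centre spring: below 0.85 it returns to 0, above 0.85 it snaps shut by itself; about 3 N at the bow tips it over. While the pin stands out over about 7 mm the loop fouls the shaft's end and cannot shut.
- loop_bow (a point): Middle of the loop's straight outer bar (the bow), to press from above. The loop is a U of 5 mm wire, 42 mm wide outside, 32 mm inside; the bow is 44 mm from the hinge, parallel to it, and swings in the shaft's vertical plane from 43 mm out (local x from the pin's axis) down and in to 6 mm. It tips over at 34 mm out, 27 mm below the hinge.
- probe: Bystander, loose: steel dental probe lying flat, 145 mm long, 8 mm thick; origin under its middle
- plaster_model: Bystander, loose: off-white plaster tooth-arch model, 55 x 60 x 31 mm; origin under its centre
- jar: Bystander, loose: white lidded jar, 56 mm across, 65 mm high; origin under its centre
- mixing_bowl: Bystander, loose: black rubber bowl, 110 mm across, 50 mm high; origin under its centre
- spatula: Bystander, loose: spatula 190 mm long, lying flat; origin near its middle
- plaster_die: Bystander, loose: small plaster tooth stump on a 30 mm square base, 32 mm high; origin under its centre

How it is judged:
On the way, in this order (a step that is already met when the one before it is completed fails the run):
1. the pin is pushed fully home (within 3 mm) (value of joint pin below 0.003 m), for 0.1 s.
2. the loop is snapped shut round the shaft (value of joint loop above 1.45 rad), for 0.2 s.
At the end, for the whole second after the job is handed in: The pin of the unlocked holder is home within 3 mm and its loop is shut round the shaft, within 0.15 rad of its stop (value of joint pin below 0.003 m and value of joint loop above 1.45 rad); the robot touches nothing.
It fails at once if one of the loose bystanders is moved by more than 30 mm (distance of any of probe, plaster_model, jar, mixing_bowl, spatula, plaster_die from where it was at the start of the episode above 0.03 m).
It also fails if it takes over 35 s, if anything falls off the work surface, if the arm or the gripper's body presses on something with over 40 N, if the wrist force passes 120 N, or if a joint passes its speed limit or range.

## Robot

A 6-joint arm with a two-finger parallel gripper is mounted at the origin on the work surface. World frame = base frame: x ahead of the robot, y to its left, z up, the work surface at z = 0. Lengths are in m, angles in rad, forces in N, time in s.
With the tool pointing down it reaches from about 0.3 to 0.85 m from the base axis. Payload 4.2 kg.
Tool frame: the origin (TCP) lies between the finger pads; the fingertips stand finger_overhang ahead of it and the grasp point (between the pads) is the TCP (finger_overhang is the distance from the TCP to the fingertips, in m); z points along the fingers, x is the direction in which the jaws open and shut, and the axes are right-handed (so a half turn about z gives the same grasp; the last joint's range is limited). The gripper opens to 91 mm and grips with 3 to 60 N. Pads are 32 mm wide; open, the fingers measure 118 mm over their backs; the gripper's body (76 mm by 178 mm) begins 60 mm behind the grasp point.
Start: joints at [1.31, 0.32, 1.565, -0, 1.257, -0.02], TCP at [0.137, 0.558, 0.233] pointing down, gripper open.
Joint ranges: [-3.11, 3.11], [-0.84, 2.01], [0.21, 2.61], [-1.34, 4.49], [0.05, 2.63], [-2.56, 2.56]. Speed limits (rad/s): [2.57, 2.57, 3.14, 3.14, 3.14, 3.14].

## Interface

Orientations are given as [roll, pitch, yaw] about the fixed x, y, z axes, in that order (R = Rz(yaw) Ry(pitch) Rx(roll)).
In Python, from rig import read_state, camera, finish_job, finger_overhang gives the robot as it stands.
- The arm moves only by the tool servo_tool, never from a script. Its argument "plan" is a list of rows, each an object of numbers: "x", "y", "z": the shift along the tool's x, y, z in mm; "wx", "wy", "wz": the turn, a rotation vector about the tool's x, y, z in degrees; "grip": the finger opening in mm, from 0 to 91.2. A call has 1 to 20 rows; each row is the pose to reach, as a shift and turn from the pose measured when the call began, along the tool's axes at that moment; what a row does not reach only later rows make up. A row lasts 1/10 s, in which the tool goes at most 50 mm and 8.59 degrees, less where a joint would pass 70% of its speed; a pose out of reach is approached as far as the arm can. A call with a gripper value outside its range is refused whole. The fingers move at their own pace and stop on an object; "grip_force" is the grip in N (left out, the last holds). Time passes only in rows, so rows that repeat a pose let the fingers close. It gives the time, the measured TCP pose, the force and the opening at its end, in the units of the state.
- read_state(): the state, without advancing time (a new reading comes with each control period).
- camera(name): name is "scene" or "top" or "wrist"; returns a dict with "pixels" (480x640x3 uint8, red, green, blue), "depth" (480x640 float32, m along the optical axis (not along the pixel's ray), 0 where there is no reading), "vertical_fov" (degrees; the focal length in pixels is half the picture's height over the tangent of half this angle, whatever the lens; pixels are square), "cx", "cy" (the principal point, pixels), "extrinsics" (4x4, takes a point from camera to world coordinates). Camera axes: x right, y up, looking along -z (the intrinsics and any distortion apply to the point x, -y, -z); pixel columns grow to the right and rows downward; lengths in m; the calibration is good to about 2 mm. A picture is of the moment at which its call begins.
- finish_job(): hands the job in, once; it reports no verdict.
The state is a dict: "time_s": time; "q": joint angles; "qvel": joint speeds; "tau": joint torques, N m; "tcp_pos": TCP position; "ee_rot": TCP orientation; "ft_force": force on the tool from outside, world axes, zero at the start; "ft_torque": the same for the moment, N m; "grip_width": finger opening in m.
Only numpy, scipy, OpenCV 4.12 (cv2) and the standard library are available. Lean on these libraries where they do the work, as an engineer would, in place of code of your own. Each camera call takes 0.05 s, during which the arm holds its last target.

## Working session

There is one attempt and no reset: what is moved stays moved. The work goes in short steps, Python scripts to look and compute and a tool call to move; the robot and the scene stay as the last step left them, time stands still between calls to the robot, and variables do not carry over. Pictures are saved under pics/ and viewed, and the job is handed in when it is done.

Besides the shell and the picture viewer there is one more tool, called after "Request:" as name([rows], argument=value, ...), one row to a line, values as JSON. servo_tool: Moves the arm, as the interface text tells. Its arguments: {"type":"object","properties":{"plan":{"type":"array","items":{"type":"object","properties":{"x":{"type":"number"},"y":{"type":"number"},"z":{"type":"number"},"wx":{"type":"number"},"wy":{"type":"number"},"wz":{"type":"number"},"grip":{"type":"number"}}}},"grip_force":{"type":"number"}},"required":["plan"]}

```bash
mkdir -p pics
cat > h.py <<'E'
import numpy as np, cv2
from rig import read_state, camera, finish_job, finger_overhang
def grab(n,tag):
    c=camera(n); cv2.imwrite(f'pics/{tag}.png',c['pixels'][:,:,::-1]); np.savez(f'{tag}.npz',**c); return c
def pt(c,u,v,d=None):
    if d is None: d=float(c['depth'][int(v),int(u)])
    f=240/np.tan(np.radians(float(c['vertical_fov']))/2)
    p=np.array([(u-c['cx'])/f*d,-(v-c['cy'])/f*d,-d,1]); return (c['extrinsics']@p)[:3]
E
python3 - <<'E'
from h import *
for n in ['scene','top','wrist']:
    c=grab(n,n+'0'); print(n,c.keys(),c['vertical_fov'],c['cx'],c['cy'],c['extrinsics'].round(3).tolist())
s=read_state(); print(s,finger_overhang)
E
```

```text
scene dict_keys(['pixels', 'depth', 'vertical_fov', 'cx', 'cy', 'extrinsics']) 44.53606310815253 327.8509819707456 240.61611613861876 [[-0.813, -0.426, 0.397, 1.088], [0.583, -0.61, 0.537, 0.729], [0.014, 0.668, 0.744, 1.133], [0.0, 0.0, 0.0, 1.0]]
top dict_keys(['pixels', 'depth', 'vertical_fov', 'cx', 'cy', 'extrinsics']) 44.019810750050425 318.1716369946773 241.0686481067886 [[-0.03, 0.988, -0.149, 0.368], [-0.999, -0.034, -0.021, -0.028], [-0.026, 0.148, 0.989, 1.454], [0.0, 0.0, 0.0, 1.0]]
wrist dict_keys(['pixels', 'depth', 'vertical_fov', 'cx', 'cy', 'extrinsics']) 67.08674857946586 318.73923259479426 233.8295592074365 [[0.239, -0.941, -0.24, 0.069], [0.971, 0.231, 0.063, 0.575], [-0.003, -0.248, 0.969, 0.384], [0.0, 0.0, 0.0, 1.0]]
{'time_s': 0.15, 'q': array([ 1.31001471e+00,  3.20122962e-01,  1.56534844e+00, -1.42798957e-05,
        1.25741366e+00, -2.00164364e-02]), 'qvel': array([-0.00164631,  0.00023754, -0.00416875,  0.000709  , -0.00210147,
        0.00124601]), 'tau': array([-5.70675820e-04, -4.12774730e+01, -2.32156116e+01,  7.26308115e-02,
        4.32506623e-02, -6.90291404e-05]), 'tcp_pos': array([0.13703121, 0.55808269, 0.23234565]), 'ee_rot': array([-3.14158036e+00,  1.29242109e-03,  1.33003556e+00]), 'ft_force': array([ 0.13107288, -0.35711566, -0.17627815]), 'ft_torque': array([ 0.00484827,  0.00525046, -0.02877009]), 'grip_width': 0.09105015280964197} 0.019
```

View pics/scene0.png

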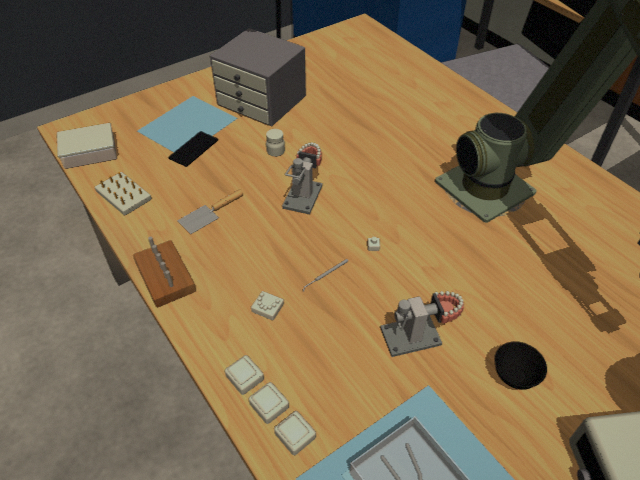

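View pics/top0.png

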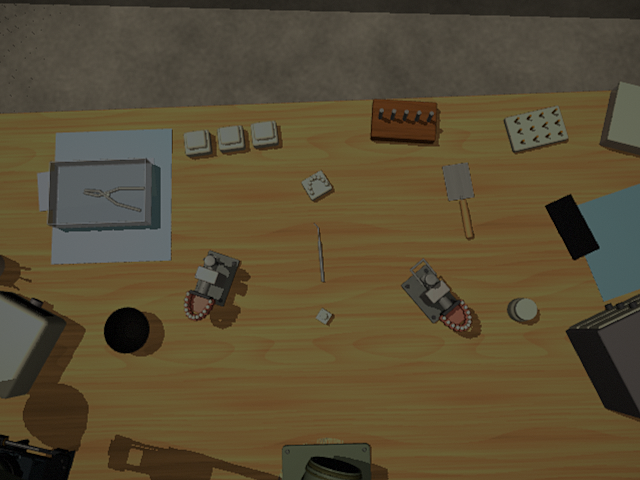

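Run:
```python
from h import *
a=cv2.imread('pics/scene0.png');t=cv2.imread('pics/top0.png')
r=lambda i,x,y,w,h:cv2.resize(i[y:y+h,x:x+w],(400,300),interpolation=cv2.INTER_CUBIC)
o=np.vstack([np.hstack([r(a,270,135,80,60+15)[:300],r(a,375,285,100,75)]),np.hstack([r(t,390,250,100,75),r(t,170,245,100,75)])])
cv2.imwrite('pics/z0.png',cv2.convertScaleAbs(o,alpha=1.5))
```

```text
(no output)
```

View pics/z0.png

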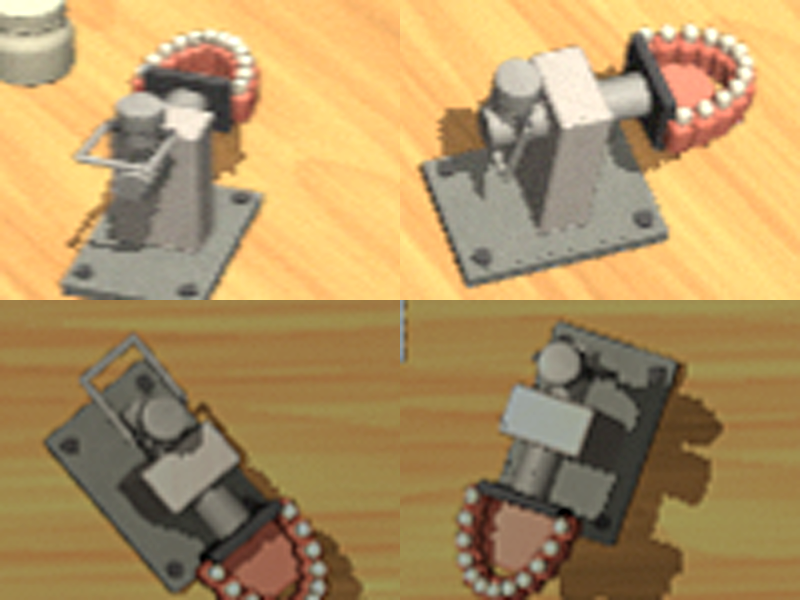

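Run:
```python
from h import *
c=np.load('top0.npz')
for u,v in [(431,279),(430,279),(432,278),(428,278),(436,280),(438,291),(434,296),(417,265)]: print(u,v,pt(c,u,v).round(4))
s=np.load('scene0.npz')
print([pt(s,u,v).round(4) for u,v in [(298,160),(299,161),(297,160),(308,163)]])
# block top mask from top depth
import itertools
P=[];B=[]
for v in range(255,320):
  for u in range(395,475):
    p=pt(c,u,v)
    if .112<p[2]<.124: B.append((u,v,*p))
    if p[2]>.14: P.append((u,v,*p))
for Q in (B,P):
  Q=np.array(Q); print(len(Q),Q.mean(0).round(4),Q[:,2:].min(0).round(3),Q[:,2:].max(0).round(3))
```

```text
431 279 [ 0.4713 -0.2438  0.1554]
430 279 [ 0.4711 -0.241   0.1588]
432 278 [ 0.4733 -0.2458  0.1573]
428 278 [ 0.4742 -0.2384  0.1494]
436 280 [ 0.469  -0.255   0.1526]
438 291 [ 0.4469 -0.2639  0.1185]
434 296 [ 0.436  -0.2542  0.1191]
417 265 [ 0.504  -0.2166  0.1452]
[array([ 0.4666, -0.2456,  0.1546]), array([ 0.468 , -0.2389,  0.1567]), array([ 0.4728, -0.2407,  0.161 ]), array([ 0.4265, -0.2599,  0.115 ])]
394 [ 4.415381e+02  2.959670e+02  4.357000e-01 -2.713000e-01  1.173000e-01] [ 0.383 -0.334  0.112] [ 0.469 -0.235  0.124]
203 [ 4.269704e+02  2.754286e+02  4.700000e-01 -2.132000e-01  2.852000e-01] [ 0.368 -0.256  0.14 ] [ 0.517 -0.028  1.454]
```

```bash
cat >> h.py <<'E'
from scipy.spatial.transform import Rotation as Ro
def delta(target,yawdeg,s=None):
    s=s or read_state()
    R=Ro.from_euler('xyz',s['ee_rot']).as_matrix(); T=Ro.from_euler('xyz',[180,0,yawdeg],degrees=True).as_matrix()
    return (R.T@(np.array(target)-s['tcp_pos'])*1000).round(1), np.degrees(Ro.from_matrix(R.T@T).as_rotvec()).round(2)
E
python3 -c "
from h import *
print(delta([.54,.25,.29],6))"
```

```text
(array([-203.2,  464.8,  -57.4]), array([4.000e-02, 6.000e-02, 7.021e+01]))
```

Request:
servo_tool([
  {"x": -20, "y": 46, "z": -6, "wz": 7, "grip": 0},
  {"x": -40, "y": 90, "z": -20, "wz": 14, "grip": 0},
  {"x": -60, "y": 135, "z": -35, "wz": 21, "grip": 0},
  {"x": -78, "y": 180, "z": -50, "wz": 28, "grip": 0},
  {"x": -97, "y": 225, "z": -57, "wz": 35, "grip": 0},
  {"x": -116, "y": 270, "z": -57, "wz": 42, "grip": 0},
  {"x": -136, "y": 315, "z": -57, "wz": 49, "grip": 0},
  {"x": -155, "y": 360, "z": -57, "wz": 56, "grip": 0},
  {"x": -175, "y": 405, "z": -57, "wz": 63, "grip": 0},
  {"x": -195, "y": 448, "z": -57, "wz": 70, "grip": 0},
  {"x": -203, "y": 465, "z": -57, "wz": 70, "grip": 0},
  {"x": -203, "y": 465, "z": -57, "wz": 70, "grip": 0},
])

```text
invalid input at $.plan[0]: expected keys x, y, z, wx, wy, wz, grip
```

```bash
python3 -c "
from h import *
print(delta([.495,-.224,.28],-51), read_state()['tcp_pos'])"
```

```text
(array([-674.2,  534.1,  -46.8]), array([8.0000e-02, 4.0000e-02, 1.2721e+02])) [0.13703121 0.55808269 0.23234565]
```

Request:
servo_tool([
  {"x": -20, "y": 46, "z": -6, "wx": 0, "wy": 0, "wz": 7, "grip": 0},
  {"x": -40, "y": 90, "z": -20, "wx": 0, "wy": 0, "wz": 14, "grip": 0},
  {"x": -60, "y": 135, "z": -35, "wx": 0, "wy": 0, "wz": 21, "grip": 0},
  {"x": -78, "y": 180, "z": -50, "wx": 0, "wy": 0, "wz": 28, "grip": 0},
  {"x": -97, "y": 225, "z": -57, "wx": 0, "wy": 0, "wz": 35, "grip": 0},
  {"x": -116, "y": 270, "z": -57, "wx": 0, "wy": 0, "wz": 42, "grip": 0},
  {"x": -136, "y": 315, "z": -57, "wx": 0, "wy": 0, "wz": 49, "grip": 0},
  {"x": -155, "y": 360, "z": -57, "wx": 0, "wy": 0, "wz": 56, "grip": 0},
  {"x": -175, "y": 405, "z": -57, "wx": 0, "wy": 0, "wz": 63, "grip": 0},
  {"x": -195, "y": 448, "z": -57, "wx": 0, "wy": 0, "wz": 70, "grip": 0},
  {"x": -203, "y": 465, "z": -57, "wx": 0, "wy": 0, "wz": 70, "grip": 0},
  {"x": -203, "y": 465, "z": -57, "wx": 0, "wy": 0, "wz": 70, "grip": 0},
])

```text
time_s: 1.35
tcp_pos: [0.5417, 0.2484, 0.2887]
ee_rot: [3.14, 0.002, 0.106]
ft_force: [0.3, 0.7, -0.1]
grip_width: 0.0008
```

```bash
python3 -c "
from h import *
print(delta([.495,-.224,.28],-51), read_state()['tcp_pos'])"
```

```text
(array([-96.3, 464.8,   9.7]), array([1.400e-01, 3.000e-02, 5.706e+01])) [0.54171171 0.24838659 0.28872883]
```

Request:
servo_tool([
  {"x": -10, "y": 47, "z": 1, "wx": 0, "wy": 0, "wz": 6, "grip": 0},
  {"x": -20, "y": 94, "z": 2, "wx": 0, "wy": 0, "wz": 12, "grip": 0},
  {"x": -30, "y": 141, "z": 3, "wx": 0, "wy": 0, "wz": 18, "grip": 0},
  {"x": -39, "y": 188, "z": 4, "wx": 0, "wy": 0, "wz": 24, "grip": 0},
  {"x": -49, "y": 235, "z": 5, "wx": 0, "wy": 0, "wz": 30, "grip": 0},
  {"x": -59, "y": 282, "z": 6, "wx": 0, "wy": 0, "wz": 36, "grip": 0},
  {"x": -68, "y": 329, "z": 7, "wx": 0, "wy": 0, "wz": 42, "grip": 0},
  {"x": -78, "y": 376, "z": 8, "wx": 0, "wy": 0, "wz": 48, "grip": 0},
  {"x": -88, "y": 423, "z": 9, "wx": 0, "wy": 0, "wz": 54, "grip": 0},
  {"x": -96, "y": 465, "z": 9, "wx": 0, "wy": 0, "wz": 57, "grip": 0},
  {"x": -96, "y": 465, "z": 9, "wx": 0, "wy": 0, "wz": 57, "grip": 0},
  {"x": -96, "y": 465, "z": 9, "wx": 0, "wy": 0, "wz": 57, "grip": 0},
])

```text
time_s: 2.55
tcp_pos: [0.4951, -0.2231, 0.2805]
ee_rot: [3.14, 0.001, -0.888]
ft_force: [0.6, 0.7, 0.2]
grip_width: 0.0003
```

```bash
python3 -c "
from h import *
grab('wrist','w1');grab('scene','s1'); print(read_state()['tcp_pos'],read_state()['ee_rot'],read_state()['ft_force'])"
```

```text
[ 0.49543537 -0.22213716  0.2807072 ] [ 3.13995670e+00  3.19759325e-04 -8.86392379e-01] [ 0.59237053  0.30220381 -0.39650047]
```

View pics/w1.png

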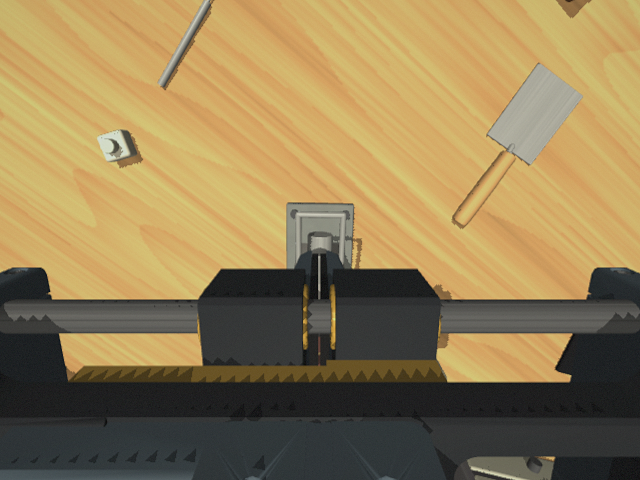

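Request:
servo_tool([
  {"x": 0, "y": 40, "z": 0, "wx": 0, "wy": 0, "wz": 0, "grip": 0},
  {"x": 0, "y": 80, "z": 0, "wx": 0, "wy": 0, "wz": 0, "grip": 0},
  {"x": 0, "y": 80, "z": 0, "wx": 0, "wy": 0, "wz": 0, "grip": 0},
  {"x": 0, "y": 80, "z": 0, "wx": 0, "wy": 0, "wz": 0, "grip": 0},
])

```text
time_s: 3.05
tcp_pos: [0.4337, -0.2714, 0.2812]
ee_rot: [3.141, 0.0, -0.885]
ft_force: [-0.4, -1.1, -0.2]
grip_width: 0.0005
```

```bash
python3 -c "
from h import *
c=grab('wrist','w2'); print(read_state()['tcp_pos'],read_state()['ee_rot'],read_state()['ft_force'])
i=c['pixels'][:,:,::-1][80:305,170:470]
cv2.imwrite('pics/w2z.png',cv2.resize(i,(800,600),interpolation=cv2.INTER_CUBIC))"
```

```text
[ 0.43419675 -0.27129576  0.28113446] [ 3.14102859e+00 -2.03564841e-05 -8.84599529e-01] [ 0.51385284 -0.33520258  0.69099272]
```

View pics/w2z.png

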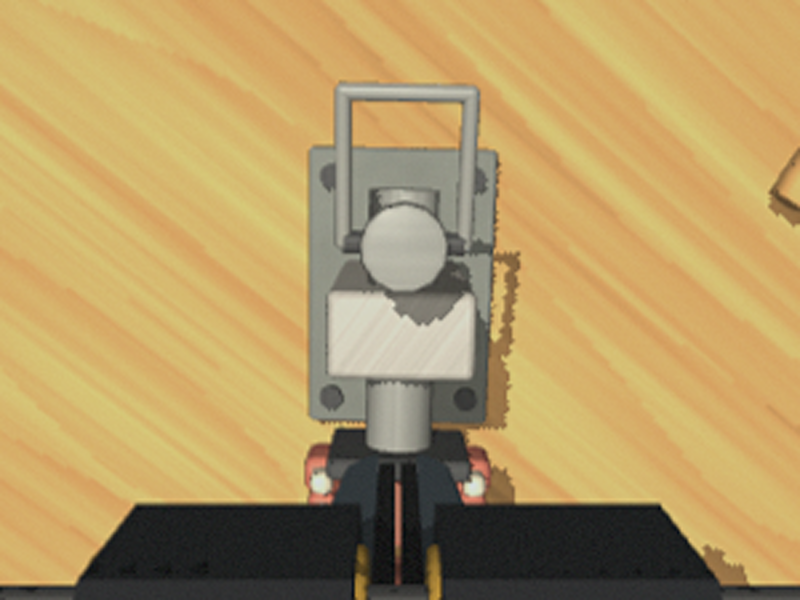

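Run:
```python
from h import *
c=np.load('w2.npz')
f=lambda a,b:(170+(a+.5)/8*3-.5,80+(b+.5)/8*3-.5)
q=lambda a,b,z:None
E=c['extrinsics'];F=240/np.tan(np.radians(float(c['vertical_fov']))/2)
def onplane(a,b,z):
    u,v=f(a,b); r=E[:3,:3]@np.array([(u-c['cx'])/F,-(v-c['cy'])/F,-1]); return E[:3,3]+r*(z-E[2,3])/r[2]
P=np.array([pt(c,u,v) for u in range(309,334) for v in range(160,187) if (u-321.5)**2+(v-173)**2<130])
print('head z',np.median(P,0),P.std(0))
zt=np.median(P[:,2])
h=onplane(404,248,zt); hz=zt-.022; b=onplane(409,93,hz+.0076)
print('head',h,'bow',b,np.hypot(*(b-h)[:2]),np.degrees(np.arctan2(*(b-h)[1::-1])))
for A,B,z in [((310,148),(310,415),.012),((497,148),(485,420),.012),((328,295),(328,378),.118),((475,295),(473,378),.118)]:
    d=onplane(*A,z)-onplane(*B,z); print(np.degrees(np.arctan2(d[1],d[0])),np.hypot(*d[:2]))
A=(onplane(310,148,.012)+onplane(497,148,.012))/2;B=(onplane(310,415,.012)+onplane(485,420,.012))/2;print(A,B)
M=np.mean([onplane(*k,.118) for k in [(328,295),(328,378),(475,295),(473,378)]],0);print('block',M,np.hypot(*(h-M)[:2]),np.degrees(np.arctan2(*(h-M)[1::-1])))
np.set_printoptions(suppress=True)
d=np.array([np.cos(np.radians(39)),np.sin(np.radians(39)),0])
print(delta([h[0],h[1],zt+.029],-51))
```

```text
head z [ 0.46999709 -0.24394859  0.15574208] [0.00436966 0.00436658 0.01377182]
head [ 0.46997147 -0.24360653  0.15574208] bow [ 0.50415392 -0.21761207  0.14134208] 0.04294359009839777 37.25162571590214
37.92391647079064 0.11626405492773577
38.08131392673075 0.11861829567244389
38.19110327514975 0.027802671189642306
38.995983054211784 0.02780324842630087
[ 0.49323404 -0.22571174  0.012     ] [ 0.40069351 -0.29802118  0.012     ]
block [ 0.4444953  -0.26356517  0.118     ] 0.0323632928322867 38.075996116920756
(array([  1.2, -45.3,  96.4]), array([ 0.03, -0.  ,  0.32]))
```

Run:
```python
from h import *
print(delta([.470,-.2435,.181],-52))
```

```text
(array([  1.2, -45.4, 100.1]), array([ 0.03, -0.  ,  1.32]))
```

Request:
servo_tool([
  {"x": 1.2, "y": -25, "z": 0, "wx": 0, "wy": 0, "wz": 1.3, "grip": 0},
  {"x": 1.2, "y": -45.4, "z": 10, "wx": 0, "wy": 0, "wz": 1.3, "grip": 0},
  {"x": 1.2, "y": -45.4, "z": 40, "wx": 0, "wy": 0, "wz": 1.3, "grip": 0},
  {"x": 1.2, "y": -45.4, "z": 70, "wx": 0, "wy": 0, "wz": 1.3, "grip": 0},
  {"x": 1.2, "y": -45.4, "z": 90, "wx": 0, "wy": 0, "wz": 1.3, "grip": 0},
  {"x": 1.2, "y": -45.4, "z": 95, "wx": 0, "wy": 0, "wz": 1.3, "grip": 0},
  {"x": 1.2, "y": -45.4, "z": 95, "wx": 0, "wy": 0, "wz": 1.3, "grip": 0},
])

```text
time_s: 3.8
tcp_pos: [0.4707, -0.2424, 0.1857]
ee_rot: [3.141, 0.001, -0.905]
ft_force: [-0.2, -1.1, 0.1]
grip_width: 0.0007
```

Run:
```python
from h import *
print(delta([.470,-.2435,.156],-52),read_state()['ft_force'])
c=grab('scene','s2')
cv2.imwrite('pics/s2z.png',cv2.resize(c['pixels'][:,:,::-1][110:230,230:390],(800,600),interpolation=cv2.INTER_CUBIC))
```

```text
(array([ 0.5,  1.2, 29.7]), array([0.04, 0.07, 0.13])) [-0.22230485 -1.13729494  0.1113869 ]
```

View pics/s2z.png

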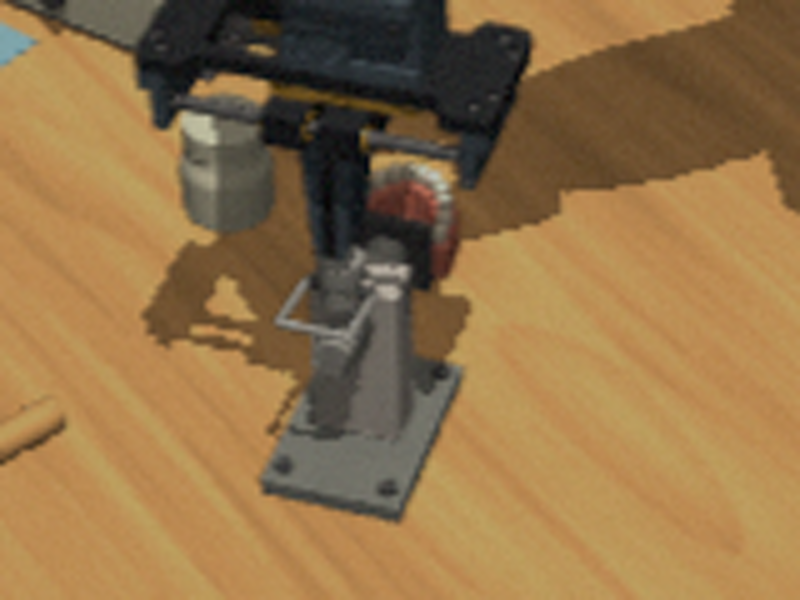

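The closed fingertips stand right above the pin head at about (340,260) in the enlarged crop, with the loop raised in front. I push down now.

Request:
servo_tool([
  {"x": 0.5, "y": 1.2, "z": 5, "wx": 0, "wy": 0, "wz": 0, "grip": 0},
  {"x": 0.5, "y": 1.2, "z": 9, "wx": 0, "wy": 0, "wz": 0, "grip": 0},
  {"x": 0.5, "y": 1.2, "z": 12, "wx": 0, "wy": 0, "wz": 0, "grip": 0},
  {"x": 0.5, "y": 1.2, "z": 15, "wx": 0, "wy": 0, "wz": 0, "grip": 0},
  {"x": 0.5, "y": 1.2, "z": 18, "wx": 0, "wy": 0, "wz": 0, "grip": 0},
  {"x": 0.5, "y": 1.2, "z": 21, "wx": 0, "wy": 0, "wz": 0, "grip": 0},
  {"x": 0.5, "y": 1.2, "z": 24, "wx": 0, "wy": 0, "wz": 0, "grip": 0},
  {"x": 0.5, "y": 1.2, "z": 27, "wx": 0, "wy": 0, "wz": 0, "grip": 0},
  {"x": 0.5, "y": 1.2, "z": 28, "wx": 0, "wy": 0, "wz": 0, "grip": 0},
  {"x": 0.5, "y": 1.2, "z": 28, "wx": 0, "wy": 0, "wz": 0, "grip": 0},
])

```text
time_s: 4.85
tcp_pos: [0.4705, -0.2441, 0.1584]
ee_rot: [3.142, -0.001, -0.906]
ft_force: [0.8, -0.1, 0.8]
grip_width: 0.0005
```

Request:
servo_tool([
  {"x": 0, "y": 0, "z": 1, "wx": 0, "wy": 0, "wz": 0, "grip": 0},
  {"x": 0, "y": 0, "z": 2, "wx": 0, "wy": 0, "wz": 0, "grip": 0},
  {"x": 0, "y": 0, "z": 3, "wx": 0, "wy": 0, "wz": 0, "grip": 0},
  {"x": 0, "y": 0, "z": 3, "wx": 0, "wy": 0, "wz": 0, "grip": 0},
])

```text
time_s: 5.25
tcp_pos: [0.4705, -0.2441, 0.1562]
ee_rot: [-3.141, -0.001, -0.906]
ft_force: [-1.1, 1.2, 7.4]
grip_width: 0.0004
```

Request:
servo_tool([
  {"x": 0, "y": 0, "z": 1, "wx": 0, "wy": 0, "wz": 0, "grip": 0},
  {"x": 0, "y": 0, "z": 2, "wx": 0, "wy": 0, "wz": 0, "grip": 0},
  {"x": 0, "y": 0, "z": 2, "wx": 0, "wy": 0, "wz": 0, "grip": 0},
])

```text
time_s: 5.55
tcp_pos: [0.4705, -0.2441, 0.1562]
ee_rot: [-3.141, -0.002, -0.906]
ft_force: [-3.3, 2.1, 14.3]
grip_width: 0.0002
```

Request:
servo_tool([
  {"x": 0, "y": 0, "z": -30, "wx": 0, "wy": 0, "wz": 0, "grip": 0},
  {"x": 0, "y": 0, "z": -70, "wx": 0, "wy": 0, "wz": 0, "grip": 0},
  {"x": 0, "y": 45, "z": -110, "wx": 0, "wy": 0, "wz": 0, "grip": 0},
  {"x": 0, "y": 50, "z": -120, "wx": 0, "wy": 0, "wz": 0, "grip": 0},
  {"x": 0, "y": 50, "z": -120, "wx": 0, "wy": 0, "wz": 0, "grip": 0},
])

```text
time_s: 6.05
tcp_pos: [0.4309, -0.2762, 0.2784]
ee_rot: [-3.14, -0.007, -0.908]
ft_force: [0.4, 0.1, -0.6]
grip_width: 0.0005
```

```bash
python3 -c "
from h import *
c=grab('wrist','w3'); print(read_state()['tcp_pos'],read_state()['ee_rot'],read_state()['ft_force'])
i=c['pixels'][:,:,::-1][80:305,170:470]
cv2.imwrite('pics/w3z.png',cv2.resize(i,(800,600),interpolation=cv2.INTER_CUBIC))"
```

```text
[ 0.43089091 -0.2751348   0.27649317] [-3.14011654 -0.00368356 -0.9072673 ] [ 0.47849654  0.64970992 -0.08989251]
```

View pics/w3z.png

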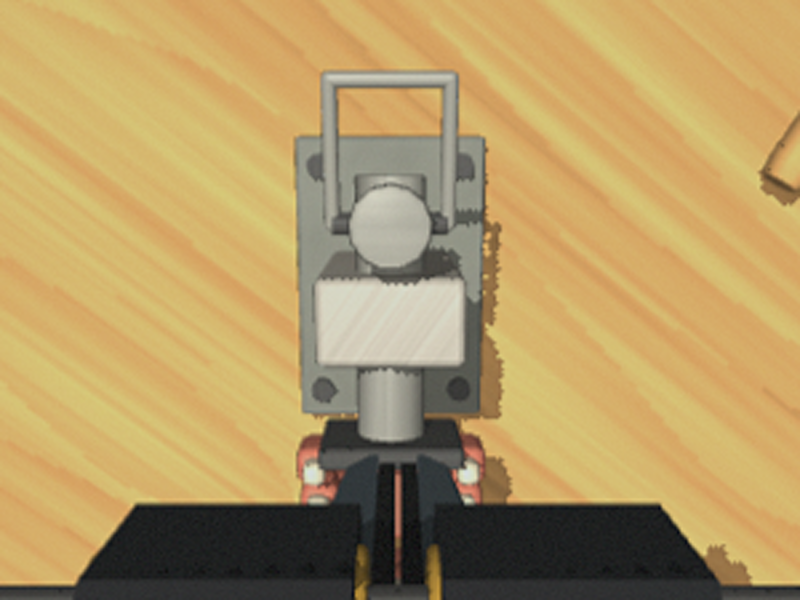

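Run:
```python
from h import *
c=np.load('w3.npz')
E=c['extrinsics'];F=240/np.tan(np.radians(float(c['vertical_fov']))/2)
def onplane(a,b,z):
    u,v=170+(a+.5)/8*3-.5,80+(b+.5)/8*3-.5; r=E[:3,:3]@np.array([(u-c['cx'])/F,-(v-c['cy'])/F,-1]); return E[:3,3]+r*(z-E[2,3])/r[2]
P=np.array([pt(c,u,v) for u in range(305,328) for v in range(150,180) if (u-316)**2+(v-164.5)**2<120])
print(np.median(P,0))
h=onplane(391,226,.137);b=onplane(390,79,.1226);d=b-h
print(h,b,np.hypot(*d[:2]),np.degrees(np.arctan2(d[1],d[0])))
u=np.array([np.cos(np.radians(38)),np.sin(np.radians(38))])
t=np.array([.4701,-.2438])+.043*u
print(t,delta([*t,.25],-52),delta([*t,.15],-52))
```

```text
[ 0.47020696 -0.24347815  0.1372581 ]
[ 0.47032255 -0.24371906  0.137     ] [ 0.50403743 -0.21718271  0.1226    ] 0.042905373468638194 38.205619495511755
[ 0.50398446 -0.21732656] (array([ -0.6, -93.1,  26.6]), array([-0.08, -0.21,  0.02])) (array([ -1. , -93. , 126.6]), array([-0.08, -0.21,  0.02]))
```

Request:
servo_tool([
  {"x": -1, "y": -48, "z": 0, "wx": 0, "wy": 0, "wz": 0, "grip": 0},
  {"x": -1, "y": -94, "z": 0, "wx": 0, "wy": 0, "wz": 0, "grip": 0},
  {"x": -1, "y": -94, "z": 40, "wx": 0, "wy": 0, "wz": 0, "grip": 0},
  {"x": -1, "y": -94, "z": 80, "wx": 0, "wy": 0, "wz": 0, "grip": 0},
  {"x": -1, "y": -94, "z": 110, "wx": 0, "wy": 0, "wz": 0, "grip": 0},
  {"x": -1, "y": -94, "z": 124, "wx": 0, "wy": 0, "wz": 0, "grip": 0},
  {"x": -1, "y": -94, "z": 124, "wx": 0, "wy": 0, "wz": 0, "grip": 0},
])

```text
time_s: 6.8
tcp_pos: [0.5027, -0.2147, 0.148]
ee_rot: [3.139, 0.005, -0.906]
ft_force: [-0.1, 0.7, 0.6]
grip_width: 0.0006
```

Run:
```python
from h import *
print(delta([.5045,-.217,.10],-52),read_state()['ft_force'])
```

```text
(array([ 3.2, -0.1, 48. ]), array([0.15, 0.28, 0.07])) [-0.1460218   0.68288982  0.56152768]
```

Request:
servo_tool([
  {"x": 2, "y": 0, "z": 4, "wx": 0, "wy": 0, "wz": 0, "grip": 0},
  {"x": 3, "y": 0, "z": 10, "wx": 0, "wy": 0, "wz": 0, "grip": 0},
  {"x": 3, "y": 0, "z": 16, "wx": 0, "wy": 0, "wz": 0, "grip": 0},
  {"x": 3, "y": 0, "z": 22, "wx": 0, "wy": 0, "wz": 0, "grip": 0},
  {"x": 3, "y": 0, "z": 28, "wx": 0, "wy": 0, "wz": 0, "grip": 0},
  {"x": 3, "y": 0, "z": 34, "wx": 0, "wy": 0, "wz": 0, "grip": 0},
  {"x": 3, "y": 0, "z": 39, "wx": 0, "wy": 0, "wz": 0, "grip": 0},
  {"x": 3, "y": 0, "z": 43, "wx": 0, "wy": 0, "wz": 0, "grip": 0},
  {"x": 3, "y": 0, "z": 46, "wx": 0, "wy": 0, "wz": 0, "grip": 0},
  {"x": 3, "y": 0, "z": 46, "wx": 0, "wy": 0, "wz": 0, "grip": 0},
  {"x": 3, "y": 0, "z": 46, "wx": 0, "wy": 0, "wz": 0, "grip": 0},
])

```text
time_s: 7.9
tcp_pos: [0.5044, -0.2169, 0.102]
ee_rot: [3.139, 0.005, -0.906]
ft_force: [0.4, -0.4, -0.5]
grip_width: 0.0005
```

Run:
```python
from h import *
c=grab('scene','s4')
cv2.imwrite('pics/s4z.png',cv2.resize(c['pixels'][:,:,::-1][110:230,230:390],(800,600),interpolation=cv2.INTER_CUBIC))
```

```text
(no output)
```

View pics/s4z.png

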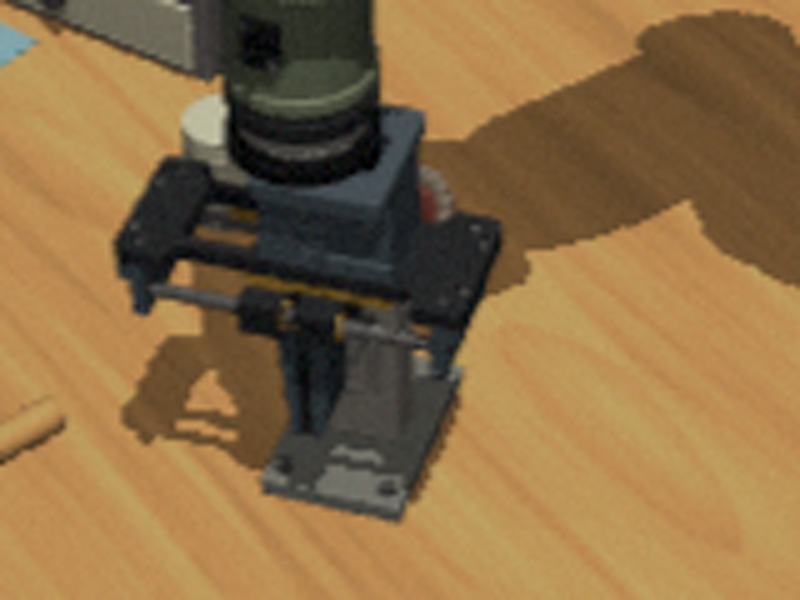

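Force is zero, so the loop has probably snapped shut. The fingers hide the loop here, so I retreat (a little outward, then up) and look.

Request:
servo_tool([
  {"x": 0, "y": -5, "z": 0, "wx": 0, "wy": 0, "wz": 0, "grip": 0},
  {"x": 0, "y": -10, "z": -20, "wx": 0, "wy": 0, "wz": 0, "grip": 0},
  {"x": 0, "y": -10, "z": -65, "wx": 0, "wy": 0, "wz": 0, "grip": 0},
  {"x": 0, "y": -10, "z": -110, "wx": 0, "wy": 0, "wz": 0, "grip": 0},
  {"x": 0, "y": 30, "z": -150, "wx": 0, "wy": 0, "wz": 0, "grip": 0},
  {"x": 0, "y": 75, "z": -175, "wx": 0, "wy": 0, "wz": 0, "grip": 0},
  {"x": 0, "y": 95, "z": -175, "wx": 0, "wy": 0, "wz": 0, "grip": 0},
  {"x": 0, "y": 95, "z": -175, "wx": 0, "wy": 0, "wz": 0, "grip": 0},
  {"x": 0, "y": 95, "z": -175, "wx": 0, "wy": 0, "wz": 0, "grip": 0},
])

```text
time_s: 8.85
tcp_pos: [0.4306, -0.2758, 0.2775]
ee_rot: [3.14, 0.004, -0.907]
ft_force: [0.9, -0.2, -0.1]
grip_width: 0.0007
```

Run:
```python
from h import *
c=grab('wrist','w5');i=c['pixels'][:,:,::-1][80:305,170:470]
s=grab('scene','s5')['pixels'][:,:,::-1][140:215,270:340]
cv2.imwrite('pics/z5.png',np.hstack([cv2.resize(i,(400,300),interpolation=cv2.INTER_CUBIC),cv2.resize(s,(400,428),interpolation=cv2.INTER_CUBIC)[:300]]))
P=np.array([pt(c,u,v) for u in range(170,470) for v in range(80,260)])
k=P[np.hypot(P[:,0]-.4703,P[:,1]+.2437)<.008]; print(np.median(k,0),read_state()['ft_force'])
```

```text
[ 0.47023805 -0.24365066  0.13735497] [0.14961164 0.33610534 0.6449859 ]
```

View pics/z5.png

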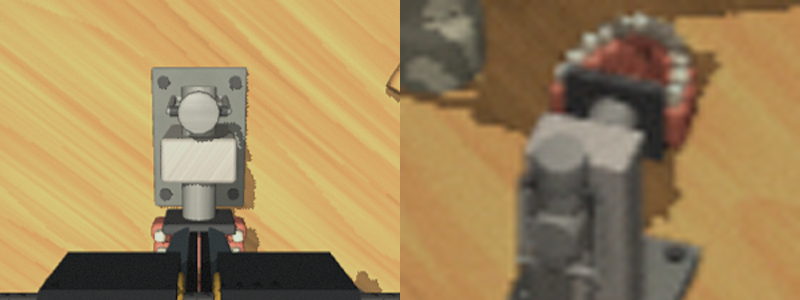

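Run:
```python
from h import *
i=cv2.imread('pics/s5.png');w=cv2.imread('pics/w5.png')
cv2.imwrite('pics/z6.png',cv2.convertScaleAbs(np.hstack([cv2.resize(i[150:225,275:325],(400,600),interpolation=cv2.INTER_CUBIC),cv2.resize(w[120:210,285:345],(400,600),interpolation=cv2.INTER_CUBIC)]),alpha=1.4))
a=cv2.imread('pics/s1.png')
```

```text
(no output)
```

View pics/z6.png

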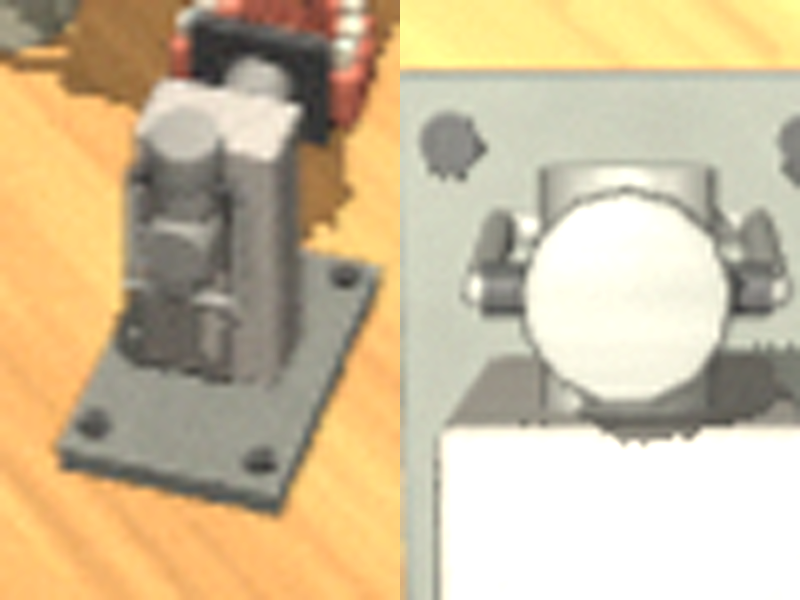

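```bash
python3 -c "
from h import *
print(finish_job(),read_state()['time_s'])"
```

```text
the job is handed in; nothing more can be done
the job is handed in; nothing more can be done
```

I locked the unlocked holder, the one on the robot's right, and handed the job in at about 9 s of the 35 s allowed. `finish_job` gives no verdict.

- **Pin:** I pushed it down with the closed fingertips until it hit the solid stop. The force rose to about 14 N with no further motion. The pin top then measured 137.3 mm above the desk, against 137 mm when fully home, and still read that after the loop was shut.
- **Loop:** I pressed the bow down from above until it tipped over and snapped shut. The last wrist and scene pictures show the legs hanging on both sides of the shaft and nothing sticking out past its free end. I judged the shut angle from those pictures rather than measuring it.
- **Clearance:** The arm ended well clear above the holder, with the wrist force reading under 1 N. I didn't re-measure the loose things at the end, but the tool never went down near any of them.

No checks failed or disagreed.

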